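Catch a spring nut in the bench channel and run it up to its stop

TASK

Take the spring channel nut (the one with the wing grip and spring foot) from the parts rack and fit it in the bench mounting channel, a few centimetres short of the clamped stop: lower it lengthwise through the slot, press it down against its spring, twist it a quarter turn and let it rise so that its grooves catch the channel lips. Then slide it along the channel and push it firmly, with about 10 to 15 N, against the stop, let go and leave it resting there. Work by feel, never pushing with more than 30 N, and leave the two other studs standing in the rack.

Things in the scene. Friction and masses are not known exactly. Their poses are not given: they have to be found in the camera images.
- nut_grip (a point): Centre of the black wing grip of the spring channel nut, a loose part (about 160 g) standing upright in one of the rack's three places (which one varies). The wing is 36 mm long (x), 12 mm thick (y: grip across this) and 32 mm tall (z, up). Below it a 12 mm stem leads down to a steel bar.
- nut_bar (a point): Centre of the underside of the nut's bar, 59 mm below nut_grip, same axes; rests on the rack's top at first. Bar: 36 (x) by 18 (y) by 8 mm. On it 4 mm high ridges: 18 mm square in the middle, 3 mm wide across each end; between them grooves 6 mm wide, 12 mm either side of the middle. A sprung 10 mm round foot reaches 19 mm below the bar and yields up to 14 mm at 1 N per mm, then stops hard.
- rack: Grey parts rack fixed to the bench, 70 mm (x) by 230 mm (y), 24 mm high, origin at the centre of its underside. Places at its y = -75, 0 and 75 mm. Besides the nut it holds two bystanders: a stud with a round knob on a round flange and one with a ball knob on a square flange, both standing under 60 mm above the rack.
- rail: Aluminium channel fixed to the bench: 280 mm long (x), 54 wide (y), 33 high (z), ends capped; origin at the centre of its underside. Inside 48 mm wide, floor 3 mm above the underside. A stop is clamped in its +x half.
- slot (a point): Middle of the 21 mm wide slot in the channel's top, at top level, axes as the channel's. Lips 3 mm thick, inner edges turned down: 3 mm thick, centred 12 mm either side of the middle, lower rims 9 mm below this. nut_grip is 42 mm above this when caught (spring 6 N), under 38 mm when free to turn, 34 mm when the foot stops hard (14 N). Insert at x = -95 to -50 mm, turn either way.
- stop: Dark steel clamp fixed in the channel, 26 mm long (x), standing 5 mm over the channel's top, axes as the channel's; origin at its middle, on the channel's underside level. From its -x face (13 mm from the origin) a thin rod with a sprung steel pad reaches 12 to 34 mm towards -x inside the slot; how far is not measured: feel for it. The pad yields 3 mm (1.5 to 3 N), then is rigid.
- round_stud: Bystander in the rack: round black knob of 28 mm diameter on a round flange, 52 mm tall over the rack.
- ball_stud: Bystander in the rack: black 26 mm ball on a square flange, 57 mm tall over the rack.

How it is judged:
On the way, in this order (a step that is already met when the one before it is completed fails the run):
1. the nut is caught under the lips, turned square across the channel, well short of the stop (62 mm or more from its clamp) (z of nut_grip in the frame of rail between 0.0732 and 0.0785 m and y of nut_grip in the frame of rail between -0.006 and 0.006 m and angle between the x axis of nut_grip and the y axis of rail, either way round below 0.2 rad and angle between nut_grip's own z axis and vertical below 0.12 rad and x of nut_grip in the frame of stop between -0.2 and -0.062 m), for 0.2 s.
2. still caught, the nut is pushed firmly against the stop (over 5 N) (z of nut_grip in the frame of rail between 0.0732 and 0.0785 m and y of nut_grip in the frame of rail between -0.006 and 0.006 m and angle between the x axis of nut_grip and the y axis of rail, either way round below 0.2 rad and angle between nut_grip's own z axis and vertical below 0.12 rad and contact force between nut and stop above 5 N), for 0.2 s.
At the end, for the whole second after the job is handed in: Nut caught: upright within 0.12 rad, square across the channel within 0.2 rad, wing centre within 6 mm of the slot's middle and 73.2 to 78.5 mm above the channel's underside; at rest, 26 to 62 mm from the clamp's middle and still resting on the stop's pad (over 0.4 N) (z of nut_grip in the frame of rail between 0.0732 and 0.0785 m and y of nut_grip in the frame of rail between -0.006 and 0.006 m and angle between the x axis of nut_grip and the y axis of rail, either way round below 0.2 rad and angle between nut_grip's own z axis and vertical below 0.12 rad and x of nut_grip in the frame of stop between -0.062 and -0.026 m and contact force between nut and stop above 0.4 N and linear speed of nut below 0.02 m/s); the robot touches nothing.
It fails at once if the channel is forced: over 60 N between nut and channel, all contacts added (the spring alone makes 12 to 28) (contact force between nut and rail above 60 N).
It fails at once if the stop is pushed with more than 30 N (contact force between nut and stop above 30 N).
It fails at once if another stud in the rack is moved more than 30 mm (distance of any of round_stud, ball_stud from where it was at the start of the episode above 0.03 m).
It also fails if it takes over 64 s, if anything falls off the work surface, if the arm or the gripper's body presses on something with over 40 N, if the wrist force passes 120 N, or if a joint passes its speed limit or range.

ROBOT

A 6-joint arm with a two-finger parallel gripper is mounted at the origin on the work surface. World frame = base frame: x ahead of the robot, y to its left, z up, the work surface at z = 0. Lengths are in m, angles in rad, forces in N, time in s.
With the tool pointing down it reaches from about 0.325 to 0.925 m from the base axis. Payload 3.1 kg.
Tool frame: the origin (TCP) lies at the very end of the fingers, on their centre line; the grasp point (between the pads) lies 19 mm behind it; z points along the fingers, y is the direction in which the jaws open and shut (so a half turn about z gives the same grasp; the last joint's range is limited). The gripper opens to 85 mm and grips with 20 to 120 N. Pads are 22 mm wide; open, the fingers measure 114 mm over their backs; the gripper's body (76 mm by 85 mm) begins 54 mm behind the grasp point. The pads swing forward as they close: fully open they stand 13 mm farther back than shut.
Start: joints at [1.06, 0.217, 1.613, -0, 1.311, -0.112], TCP at [0.243, 0.576, 0.231] pointing down, gripper open.
Joint ranges: [-2.75, 2.75], [-0.78, 2.1], [0.31, 2.55], [-1.13, 4.27], [0.13, 2.63], [-2.58, 2.58]. Speed limits (rad/s): [2.79, 2.79, 3.14, 3.14, 3.14, 3.14].

INTERFACE

Orientations are given as [roll, pitch, yaw] about the fixed x, y, z axes, in that order (R = Rz(yaw) Ry(pitch) Rx(roll)).
In Python, from station import * gives the robot as it stands. Calls block until the motion is done:
- reach(position, orientation): joint-space move of the TCP to a pose.
- movel(position, rot=None, rate=0.15, f_stop=None): straight line of the TCP; rot=None keeps the orientation; rate is the mean speed in m/s. With f_stop (N) it stops when the force on the tool has changed by that much, and returns True; else False.
- goto_joints(angles): joint-space move.
- gripper_to(opening, f_grip=None): finger opening in m; f_grip is the grip in N (None keeps the last); returns when the fingers have stopped.
- dwell(seconds).
- inverse_kinematics(position, orientation): joint angles nearest the present ones, or None.
- grab_frame(name): name is "side" or "top"; returns a dict with "img" (400x640x3 uint8, blue, green, red), "camera_matrix" (3x3 intrinsics, pixels), "k1" (the pictures are not rectified: a ray, as slopes to the right and down, at radius r is drawn at 1 + k1 r^2 times it, then the intrinsics apply), "R" (3x3) and "t" (3): a world point X has camera coordinates R X + t. Camera axes: x right, y down, z forward; pixel columns grow to the right and rows downward; lengths in m; the calibration is good to about 2 mm. A picture is of the moment at which its call begins. There is no depth.
A pose or a line that the arm cannot do raises MotionError and nothing moves.
- job_done(): hands the job in, once; it reports no verdict.
Trained networks look in a picture, given as the dict that the camera call returned (one of the last four; its "shot" number tells which), for a name from the list of things; names that differ only in an ending like _2 or _b are one class to them, and where a whole thing is asked for, a point or a joint stands for the part that bears it (a point fixed in the world has none). Each returns a list of dicts, best first, with "confidence" (0 to 1); they miss things now and then, are a little off and sometimes report something else, mostly with a low value. They report only what shows in the picture. A call takes as long as a camera call.
- recognise(name, picture): "point" ([x, y, z] in m, in the coordinates of the camera as it stood for that picture, good to about 4 mm: the middle of the surface that is visible of it).
Readings, each from a call of its own:
- read_time(): time.
- read_joints(): joint angles.
- read_joint_vel(): joint speeds.
- read_tau(): joint torques, N m.
- read_tcp_pos(): TCP position.
- read_tool_rot(): TCP orientation.
- read_contact_force(): force on the tool from outside, world axes, zero at the start.
- read_torque(): the same for the moment, N m.
- read_width(): finger opening in m.
Only numpy, scipy, OpenCV 4.12 (cv2) and the standard library are available. Lean on these libraries where they do the work, as an engineer would, in place of code of your own. Each camera call takes 0.05 s, during which the arm holds its last target.

## Working session

There is one attempt and no reset: what is moved stays moved. The work goes in short steps, each a Python script; the robot and the scene stay as the last script left them, time stands still between calls to the robot, and variables do not carry over. Pictures are saved under pics/ and viewed, and the job is handed in when it is done.

```bash
ls; mkdir -p pics; python3 - <<'E'
from station import *
import cv2, numpy as np
print(read_time(), read_tcp_pos(), read_tool_rot())
for n in ("side","top"):
    f=grab_frame(n); cv2.imwrite(f"pics/a_{n}.png",f["img"])
    print(n,f["camera_matrix"],f["k1"],f["R"],f["t"])
    for k in ("nut_grip","rack","rail","stop","round_stud","ball_stud"):
        for d in recognise(k,f)[:2]:
            p=np.array(d["point"]); print(k,round(d["confidence"],2),np.round(np.array(f["R"]).T@(p-np.array(f["t"])),4))
print(read_time())
E
```

```text
pics
0.0 [0.24224432 0.57524978 0.22995535] [-3.13917184e+00 -2.92703938e-04  2.74284071e+00]
side [[477.99967847   0.         313.66956134]
 [  0.         477.99967847 196.24236874]
 [  0.           0.           1.        ]] -0.10116774270668191 [[ 0.88168513 -0.47171385 -0.0108337 ]
 [-0.35833943 -0.65448547 -0.66576393]
 [ 0.30695957  0.59087631 -0.74608379]] [-0.47419032  0.18786164  1.06761069]
nut_grip 0.92 [ 0.4921 -0.2191  0.0652]
rack 0.7 [ 0.4997 -0.3087  0.024 ]
rail 0.71 [0.4891 0.134  0.0237]
stop 0.64 [0.4816 0.2543 0.0364]
stop 0.45 [ 0.4956 -0.2211  0.0704]
round_stud 0.52 [ 0.5088 -0.3671  0.0649]
ball_stud 0.68 [ 0.5011 -0.2933  0.0299]
top [[514.51347047   0.         316.93910025]
 [  0.         514.51347047 199.81754074]
 [  0.           0.           1.        ]] -0.06375292143139019 [[ 0.01661196 -0.99981165  0.01003505]
 [-0.99776476 -0.017226   -0.06456584]
 [ 0.06472654 -0.00894005 -0.99786299]] [-0.06335812  0.53563227  1.18351883]
nut_grip 0.61 [ 0.5019 -0.2056  0.0938]
rack 0.76 [ 0.5031 -0.283   0.0277]
rail 0.69 [0.4865 0.163  0.0316]
stop 0.55 [0.4888 0.259  0.0387]
round_stud 0.45 [ 0.5174 -0.3577  0.0762]
ball_stud 0.72 [ 0.5038 -0.2815  0.0734]
0.7
```

View pics/a_side.png

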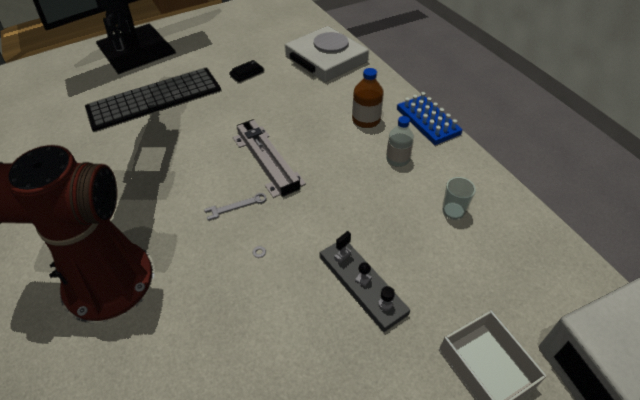

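View pics/a_top.png

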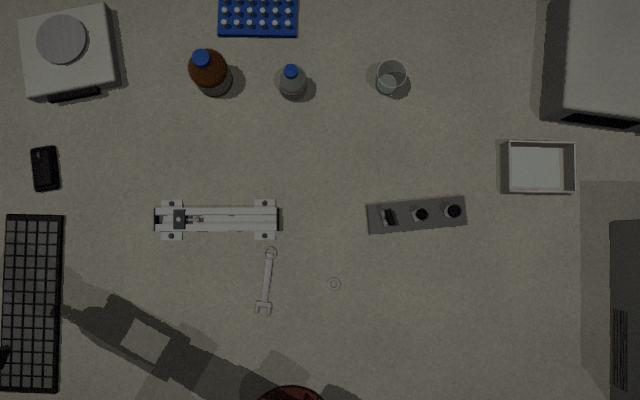

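The side view shows the rack around (365,285), with the nut at (343,240), and the rail from (240,125) to (298,190). In the top view the rail spans columns 154–278 at row about 219, with the stop at (179,219). The nut is at (389,216) and the other studs are at (420,214) and (453,211). Next I'll zoom in to measure.

```bash
python3 - <<'E'
import cv2
t=cv2.imread("pics/a_top.png"); s=cv2.imread("pics/a_side.png")
def z(im,x0,y0,x1,y1,k,n):
    c=cv2.resize(im[y0:y1,x0:x1],None,fx=k,fy=k,interpolation=cv2.INTER_CUBIC); c=cv2.convertScaleAbs(c,alpha=1.8); 
    for i in range(x0-x0%10+10,x1,10): cv2.putText(c,str(i),(int((i-x0+.5)*k),8),0,.3,(0,255,0)); c[:12:,int((i-x0+.5)*k)]=(0,255,0)
    for i in range(y0-y0%10+10,y1,10): cv2.putText(c,str(i),(0,int((i-y0+.5)*k)),0,.3,(0,255,0))
    cv2.imwrite("pics/"+n,c)
z(t,145,190,289,250,5.5,"z_rail.png")
z(t,358,185,478,245,6.5,"z_rack.png")
z(s,230,110,310,205,6,"z_srail.png")
z(s,315,225,415,335,5.2,"z_srack.png")
E
```

```text
(no output)
```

View pics/z_rail.png

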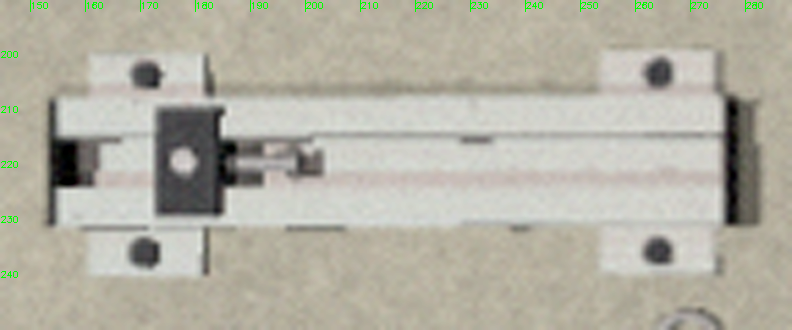

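View pics/z_rack.png

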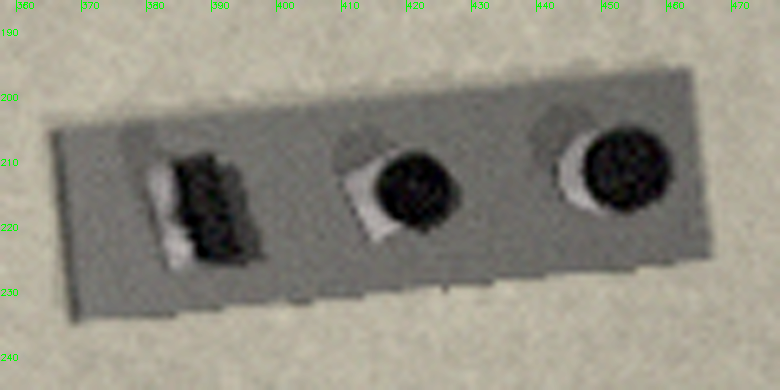

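View pics/z_srail.png

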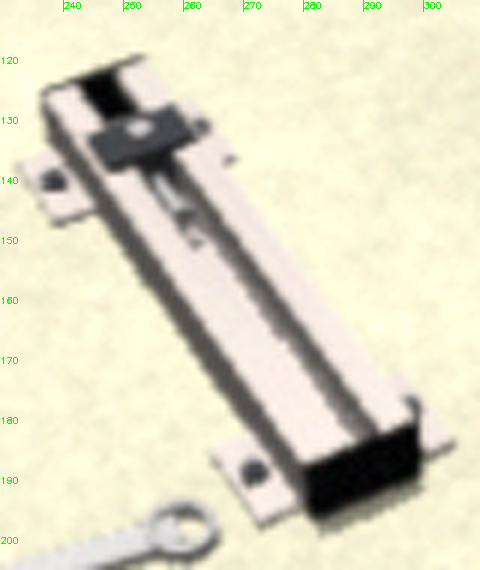

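View pics/z_srack.png

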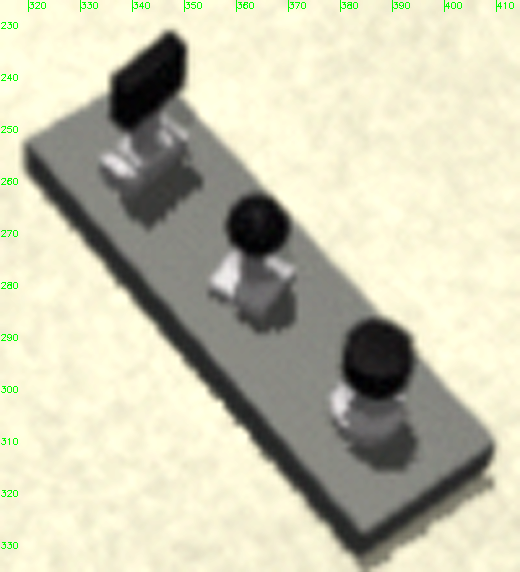

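```bash
cat > h.py <<'E'
import numpy as np, cv2
from scipy.optimize import least_squares, minimize
def proj(f,X):
    X=np.atleast_2d(X); c=X@np.array(f["R"]).T+np.array(f["t"]); s=c[:,:2]/c[:,2:]; r2=(s**2).sum(1,keepdims=True)
    s=s*(1+f["k1"]*r2); K=np.array(f["camera_matrix"]); return s@K[:2,:2].T+K[:2,2]
def pose(p,L):
    L=np.atleast_2d(L).astype(float); c,s=np.cos(p[2]),np.sin(p[2]); o=L.copy(); o[:,0]=p[0]+c*L[:,0]-s*L[:,1]; o[:,1]=p[1]+s*L[:,0]+c*L[:,1]; return o
def fit(fs,obs,p0):
    # obs: list of (frame idx, local, px); 
    def r(p): return np.concatenate([(proj(fs[i],pose(p,l))[0]-np.array(q)) for i,l,q in obs])
    s=least_squares(r,p0); return s.x,s.fun.reshape(-1,2)
E
python3 - <<'E'
from station import *
from h import *
import pickle
fs=[grab_frame("side"),grab_frame("top")]; pickle.dump(fs,open("f0.pkl","wb"))
S,T=0,1
a,b,h=.14,.027,.033
rl=[(T,(a,b,h),(153.6,230.6)),(T,(a,-b,h),(153.6,206.8)),(T,(-a,b,h),(276.,230.6)),(T,(-a,-b,h),(276.,206.8)),
(S,(a,b,h),(236.5,124.8)),(S,(a,-b,h),(253.2,119)),(S,(-a,b,h),(279.8,186.8)),(S,(-a,-b,h),(299.5,179.5))]
for sel in (rl,rl[:4],rl[4:]):
    p,r=fit(fs,sel,[.49,.15,1.57]); print("rail",p.round(4)); print(r.round(1).tolist())
a,b,h=.035,.115,.024
# rack with yaw ~ 0: +x world = up in top image, +y = left
rk=[(T,(a,b,h),(367,204.5)),(T,(a,-b,h),(463.7,195)),(T,(-a,-b,h),(467,224)),(T,(-a,b,h),(369.5,233.4)),
(S,(-a,b,h),(319.3,251.4)),(S,(-a,-b,h),(384.1,326)),(S,(a,-b,h),(409.3,309.7))]
for sel in (rk,rk[:4],rk[4:]):
    p,r=fit(fs,sel,[.5,-.28,0.]); print("rack",p.round(4)); print(r.round(1).tolist())
# nut wing
def sil(f,p,x0,y0,w,h,k):
    L=np.array([[i*.018,j*.006,.083+l*.016] for i in(1,-1) for j in (1,-1) for l in (1,-1)])
    q=(proj(f,pose(p,L))+.5-[x0,y0])*k
    m=np.zeros((h*k,w*k),np.uint8); cv2.fillConvexPoly(m,cv2.convexHull((q*16).round().astype(np.int32)),1,shift=4); return m
boxes=[(328,226,30,32),(372,200,35,34)]; k=8
ms=[]
for f,(x0,y0,w,h) in zip(fs,boxes):
    g=cv2.cvtColor(f["img"][y0:y0+h,x0:x0+w],cv2.COLOR_BGR2GRAY); g=cv2.resize(g,None,fx=k,fy=k,interpolation=cv2.INTER_CUBIC)
    m=(g<34).astype(np.uint8); n,l,st,_=cv2.connectedComponentsWithStats(m); j=1+st[1:,4].argmax(); ms.append((l==j).astype(np.uint8)); print(st[j], g.min(), np.percentile(g,[10,20,30,50]))
def cost(p,idx=(0,1)): return sum((sil(fs[i],p,*boxes[i],k)!=ms[i]).sum()/k/k for i in idx)
for idx in ((0,1),(0,),(1,)):
    best=min((minimize(cost,[.497,-.212,y],args=(idx,),method="Nelder-Mead",options=dict(initial_simplex=np.array([[.497,-.212,y],[.502,-.212,y],[.497,-.207,y],[.497,-.212,y+.15]]))) for y in (-.2,0,.2)),key=lambda s:s.fun)
    print(idx,best.x.round(4),best.fun)
for i in (0,1):
    s=sil(fs[i],best.x,*boxes[i],k); cv2.imwrite(f"pics/m{i}.png",cv2.merge([ms[i]*255,s*255,0*s]))
E
```

```text
rail [0.4873 0.1798 1.5905]
[[0.7, 0.3], [1.1, 0.6], [-0.3, 0.1], [-0.3, 0.4], [0.3, -0.3], [0.6, -0.5], [0.3, -0.7], [-0.5, -1.1]]
rail [0.488  0.1806 1.5891]
[[0.4, -0.2], [0.8, 0.2], [-0.6, -0.2], [-0.6, 0.1]]
rail [0.4857 0.1775 1.5935]
[[-0.0, 0.4], [0.3, 0.1], [0.3, 0.0], [-0.6, -0.4]]
rack [ 0.5057 -0.2877  0.109 ]
[[-0.5, -0.3], [0.2, 0.2], [0.1, 1.0], [-0.1, 0.8], [0.2, -0.8], [0.3, 0.7], [1.0, -0.8]]
rack [ 0.5067 -0.2878  0.112 ]
[[-0.5, -0.6], [0.2, -0.4], [0.2, 0.4], [0.1, 0.6]]
rack [ 0.5044 -0.2876  0.1097]
[[-0.3, -0.6], [-0.2, 1.0], [0.5, -0.6]]
[   67    45   113   151 10355] 0 [11. 43. 67. 88.]
[ 101   71  110  135 9316] 0 [27. 54. 60. 62.]
(0, 1) [ 0.4968 -0.2147  0.3787] 72.828125
(0,) [ 0.4954 -0.2148  0.4549] 34.34375
(1,) [ 0.4977 -0.2147  0.2908] 28.21875
```

```bash
python3 - <<'E'
import cv2,numpy as np
a=cv2.imread("pics/m0.png");b=cv2.imread("pics/m1.png")
import pickle; fs=pickle.load(open("f0.pkl","rb"))
boxes=[(328,226,30,32),(372,200,35,34)];o=[]
for m,f,(x,y,w,h) in zip((a,b),fs,boxes):
    c=cv2.convertScaleAbs(cv2.resize(f["img"][y:y+h,x:x+w],None,fx=8,fy=8,interpolation=cv2.INTER_CUBIC),alpha=2)
    o.append(cv2.copyMakeBorder(np.hstack([m,c]),0,0,0,600-2*w*8,cv2.BORDER_CONSTANT))
cv2.imwrite("pics/mm.png",np.vstack(o))
E
```

```text
(no output)
```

View pics/mm.png

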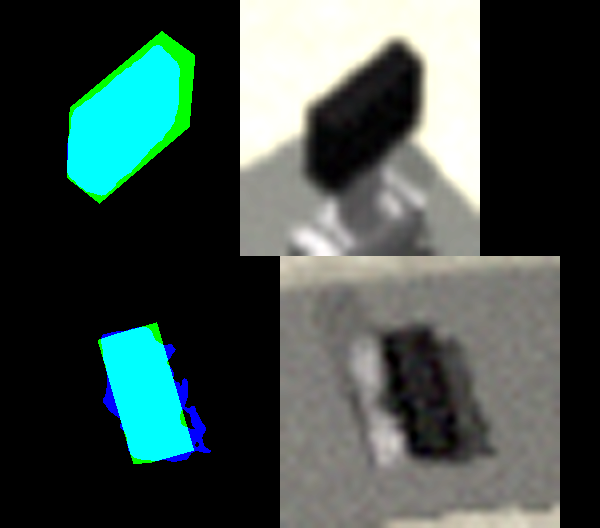

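```bash
python3 - <<'E'
from station import *
import numpy as np
pi=np.pi
for n,p,ys in (("grasp",[.497,-.2145,.064],(.27,.27-pi,.27+pi)),("ins",[.4865+.0013,.18-.075,.12],(1.59,1.59-pi,0.02,.02+pi,.02-pi)),("end",[.4865,.2,.1],(0.02,.02-pi))):
    for y in ys:
        q=inverse_kinematics(p,[pi,0,y]); print(n,y, None if q is None else np.round(q,3))
E
```

```text
grasp 0.27 [-0.537  0.249  1.924 -0.     0.969  0.764]
grasp -2.871592653589793 [-0.537  0.249  1.924  0.     0.969 -2.378]
grasp 3.411592653589793 [-0.537  0.249  1.924  0.     0.969 -2.378]
ins 1.59 [ 0.071  0.078  1.997 -0.     1.067  0.052]
ins -1.551592653589793 None
ins 0.02 [ 0.071  0.078  1.997 -0.     1.067  1.622]
ins 3.161592653589793 [ 0.071  0.078  1.997  0.     1.067 -1.52 ]
ins -3.121592653589793 [ 0.071  0.078  1.997  0.     1.067 -1.52 ]
end 0.02 [ 0.257  0.163  1.945 -0.     1.033  1.807]
end -3.121592653589793 [ 0.257  0.163  1.945  0.     1.033 -1.334]
```

```bash
python3 - <<'E'
from station import *
import cv2,numpy as np
pi=np.pi
gripper_to(.05,60)
reach([.497,-.2145,.17],[pi,0,.27])
print(read_time(), movel([.497,-.2145,.0645],rate=.1,f_stop=10), read_tcp_pos(), read_contact_force())
gripper_to(0.0,70)
print(read_width(), read_contact_force(), read_torque())
movel([.497,-.2145,.16],rate=.1)
print(read_width(), read_contact_force(), read_tcp_pos(),read_tool_rot())
f=grab_frame("side"); cv2.imwrite("pics/g_s.png",cv2.resize(f["img"][150:350,250:450],None,fx=2.9,fy=2.9)); 
f=grab_frame("top"); cv2.imwrite("pics/g_t.png",cv2.resize(f["img"][150:290,330:530],None,fx=3.5,fy=3.5)); print(read_time())
E
```

```text
4.1667 False [ 0.49772807 -0.21492708  0.06532783] [-0.90653821 -0.08104468  0.03499055]
0.011118840791439755 [ 0.35327263 -0.0475937  -0.18969639] [-0.05376576  0.04572518 -0.02689007]
0.010886987383326158 [ 0.68785371  0.12815831 -1.33930467] [ 0.49630695 -0.21412683  0.15903308] [-3.14023044e+00  1.32591332e-03  2.69937582e-01]
7.0083
```

View pics/g_s.png

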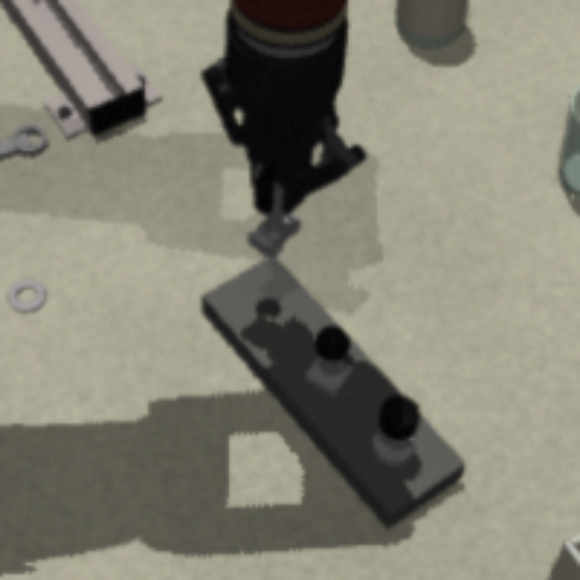

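```bash
python3 - <<'E'
from station import *
import cv2,numpy as np,pickle
pi=np.pi
movel([.497,-.2145,.2],rate=.2)
reach([.4885,.1198,.16],[pi,0,1.59])
movel([.4885,.1198,.112],rate=.1)
print(read_time(),read_tcp_pos(),read_tool_rot(),read_contact_force())
fs=[]
for n in ("side","top"):
    f=grab_frame(n); fs.append(f); cv2.imwrite(f"pics/i_{n}_full.png",f["img"])
    for d in recognise("nut_bar",f)+recognise("nut_grip",f):
        print(n,round(d["confidence"],2),np.round(np.array(f["R"]).T@(np.array(d["point"])-np.array(f["t"])),4))
pickle.dump(fs,open("f1.pkl","wb"))
E
python3 - <<'E'
import cv2
s=cv2.imread("pics/i_side_full.png");t=cv2.imread("pics/i_top_full.png")
cv2.imwrite("pics/i_s.png",cv2.convertScaleAbs(cv2.resize(s[110:200,230:310],None,fx=6.5,fy=6.5,interpolation=cv2.INTER_CUBIC),alpha=1.8))
cv2.imwrite("pics/i_t.png",cv2.convertScaleAbs(cv2.resize(t[180:260,145:289],None,fx=5.5,fy=5.5,interpolation=cv2.INTER_CUBIC),alpha=1.8))
E
```

```text
9.2667 [0.48887862 0.119478   0.11212436] [3.14132503e+00 3.01881906e-05 1.58926194e+00] [ 0.72045929  0.03106815 -1.37048205]
side 0.52 [0.4895 0.1066 0.0863]
side 0.62 [0.4869 0.1097 0.0807]
```

View pics/i_s.png

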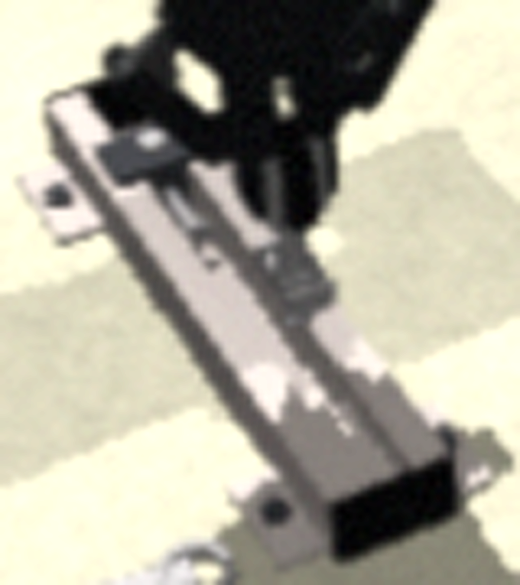

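View pics/i_t.png

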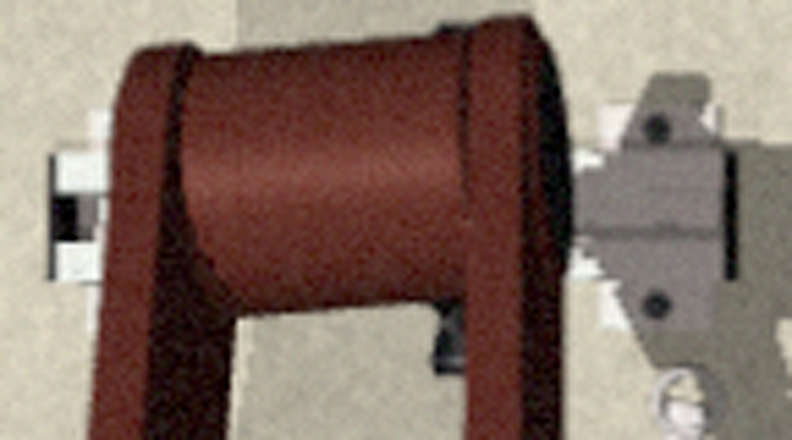

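```bash
cat > ov.py <<'E'
from h import *; import pickle
fs=pickle.load(open("f1.pkl","rb")); f=fs[0]
x0,y0,w,h,k=255,135,40,45,13
c=cv2.convertScaleAbs(cv2.resize(f["img"][y0:y0+h,x0:x0+w],None,fx=k,fy=k,interpolation=cv2.INTER_CUBIC),alpha=2.2)
base=c.copy()
def ln(P,col,closed=False):
    q=((proj(f,P)+.5-[x0,y0])*k).round().astype(np.int32); cv2.polylines(c,[q],closed,col,1)
rp=[.4857,.1775,1.5935]
for y in (-.027,-.0105,.0105,.027): ln(pose(rp,[(-.14,y,.033),(.14,y,.033)]),(0,0,255))
tp=[.48888,.11948,1.5893]; zg=.1121+.019
def box(hx,hy,z0,z1,col):
    for z in (z0,z1): ln(pose(tp,[(sx*hx,sy*hy,z) for sx,sy in((1,1),(1,-1),(-1,-1),(-1,1))]),col,True)
    for sx,sy in((1,1),(1,-1),(-1,-1),(-1,1)): ln(pose(tp,[(sx*hx,sy*hy,z0),(sx*hx,sy*hy,z1)]),col)
box(.018,.009,zg-.059,zg-.051,(0,255,0))
box(.004,.004,zg-.078,zg-.0779,(255,0,0))
cv2.imwrite("pics/ov.png",np.hstack([cv2.resize(base,(390,439)),cv2.resize(c,(390,439))]) if 0 else c); cv2.imwrite("pics/ovb.png",base)
E
python3 ov.py
```

```text
(no output)
```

View pics/ov.png

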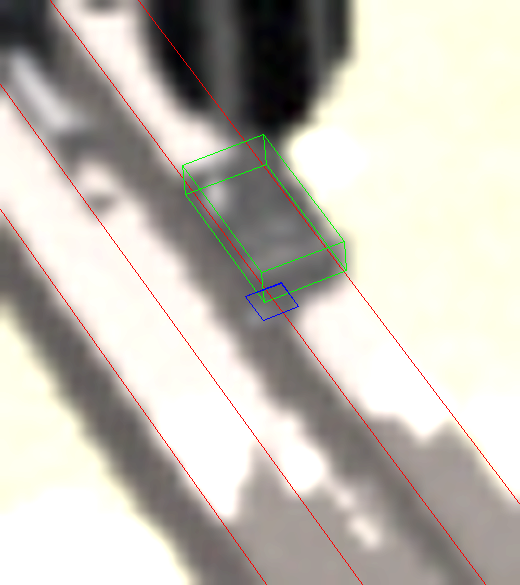

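View pics/ovb.png

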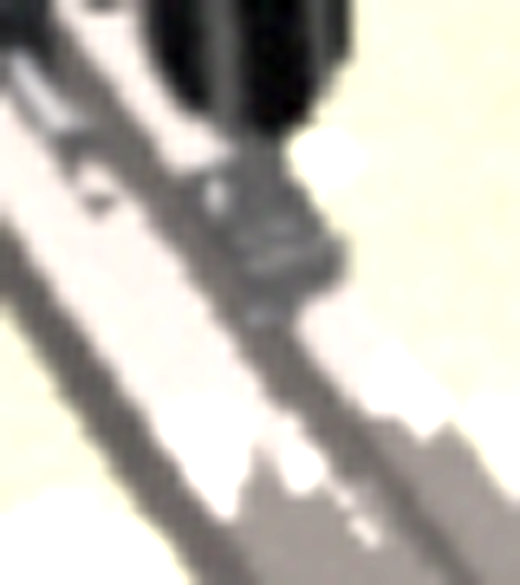

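The overlay in the side view fits: the bar at about (273,152) sits over the slot to within about a pixel. I'll lower it by feel now.

```bash
python3 - <<'E'
from station import *
import numpy as np
F0=np.array(read_contact_force()); print(read_time(),F0)
for z,r in ((.080,.06),(.066,.02)):
    s=movel([.4885,.1198,z],rate=r,f_stop=3); print(z,s,np.round(read_tcp_pos(),4),np.round(np.array(read_contact_force())-F0,2),np.round(read_torque(),3))
    if s: break
print(read_time())
E
```

```text
9.5667 [ 0.59566496  0.36247266 -1.59873262]
0.08 False [0.4884 0.1198 0.0797] [-0.06 -1.14 -0.19] [ 0.032 -0.058  0.027]
0.066 False [0.4886 0.1198 0.066 ] [-1.02 -1.17 -0.03] [-0.011 -0.02  -0.011]
11.1
```

```bash
python3 - <<'E'
from station import *
import numpy as np
def F(): return np.array(read_contact_force())
x,y=.4885,.1198
F0=F()
s=movel([x+.005,y,.064],rate=.01,f_stop=4); a=read_tcp_pos(); print(s,np.round(a,4),np.round(F()-F0,2))
movel([x,y,.064],rate=.03); 
s=movel([x-.005,y,.064],rate=.01,f_stop=4); b=read_tcp_pos(); print(s,np.round(b,4),np.round(F()-F0,2))
xc=(a[0]+b[0])/2
movel([xc,y,.064],rate=.03); F1=F()
print("xc",xc,np.round(F1-F0,2))
for z in (.058,.054,.052,.0505,.0495):
    s=movel([xc,y,z],rate=.02,f_stop=14); dwell(.1); print(z,s,np.round(read_tcp_pos(),4),np.round(F()-F1,2))
    if s: break
print(read_time(),read_width())
E
```

```text
True [0.4885 0.1197 0.0641] [-0.    1.17  0.29]
True [0.4863 0.1198 0.0639] [3.12 0.97 1.76]
xc 0.48739694067015027 [0.39 0.74 0.88]
0.058 False [0.4872 0.1198 0.0581] [-1.75  0.03  4.08]
0.054 False [0.4873 0.1198 0.0545] [-2.63 -0.68  7.86]
0.052 False [0.4873 0.1198 0.0527] [-3.67  0.25 10.51]
0.0505 False [0.4873 0.1198 0.0514] [-4.28 -0.35 10.72]
0.0495 False [0.4873 0.1198 0.0505] [-3.26 -1.12 11.62]
14.4167 0.011098090709891607
```

```bash
python3 - <<'E'
from station import *
import numpy as np
pi=np.pi
def F(): return np.array(read_contact_force())
xc,y=.4872,.1198; z=.0486
movel([xc,y,z],rate=.02,f_stop=5); print(np.round(read_tcp_pos(),4),np.round(F(),2),np.round(read_torque(),3))
for a in (.3,.7,1.1,1.4,1.571):
    reach([xc,y,z],[pi,0,1.5905+a]); print(a,np.round(read_tcp_pos(),4),np.round(read_tool_rot(),3),np.round(F(),2),np.round(read_torque(),3),read_time())
    if abs(read_torque()[2])>1 or np.linalg.norm(F())>25: break
E
```

```text
[0.4873 0.1198 0.0498] [-5.39 -0.52 11.66] [-0.117  1.044  0.041]
0.3 [0.4884 0.1199 0.0502] [3.14  0.    1.891] [-3.11 -0.37 11.49] [-0.06   0.733  0.016] 15.0583
0.7 [0.4894 0.1201 0.0506] [3.138e+00 2.000e-03 2.291e+00] [-1.39  0.09 11.71] [-0.011  0.477 -0.049] 15.525
1.1 [0.4901 0.1202 0.0508] [3.138 0.005 2.691] [-0.81 -0.11 10.12] [ 0.058  0.284 -0.05 ] 15.9917
1.4 [0.4904 0.1202 0.051 ] [3.14  0.006 2.99 ] [-1.19  0.53 10.11] [0.06  0.191 0.004] 16.3833
1.571 [0.4905 0.1202 0.051 ] [ 3.141  0.007 -3.122] [-1.16 -0.4  10.31] [ 0.017  0.233 -0.037] 16.6667
```

```bash
python3 - <<'E'
from station import *
import numpy as np
def F(): return np.array(read_contact_force())
x,y=.4872,.1198
R=[np.pi,0,3.1615]
movel([x,y,.0490],rot=R,rate=.02); print(np.round(read_tcp_pos(),4),np.round(F(),2),np.round(read_torque(),3))
for z in (.051,.0525,.054,.0555):
    s=movel([x,y,z],rot=R,rate=.02,f_stop=12); dwell(.1);print(z,s,np.round(read_tcp_pos(),4),np.round(read_tool_rot(),3),np.round(F(),2),np.round(read_torque(),3))
    if s: break
print(read_time())
E
```

```text
[0.4905 0.1202 0.0514] [-1.13  0.16 10.69] [0.017 0.136 0.024]
0.051 False [0.4903 0.1202 0.0526] [ 3.141  0.007 -3.122] [1.75 0.62 5.84] [ 0.146 -0.408  0.052]
0.0525 False [0.4901 0.1201 0.0528] [ 3.141  0.007 -3.122] [ 6.46  1.31 -2.37] [ 0.184 -1.086  0.023]
0.054 False [0.4899 0.1201 0.053 ] [ 3.141  0.008 -3.122] [ 7.69  1.97 -9.98] [ 0.325 -1.646 -0.002]
0.0555 False [0.4897 0.1201 0.0533] [ 3.14   0.008 -3.122] [ 11.55   2.23 -17.43] [ 0.404 -2.256 -0.013]
18.3167
```

```bash
python3 - <<'E'
from station import *
import numpy as np
def F(): return np.array(read_contact_force())
y=.1198
R=[np.pi,0,3.1615]
movel([.4872,y,.0485],rot=R,rate=.02); print(np.round(read_tcp_pos(),4),np.round(F(),2),np.round(read_torque(),3))
for x in (.4855,.484,.4825):
    s=movel([x,y,.0485],rot=R,rate=.02,f_stop=8); print(x,s,np.round(read_tcp_pos(),4),np.round(F(),2),np.round(read_torque(),3))
    if s or read_tcp_pos()[0]<.4874: break
print(read_time())
E
```

```text
[0.4904 0.1202 0.0507] [ 0.67 -0.4  10.57] [ 0.07  -0.239 -0.007]
0.4855 False [0.4901 0.1202 0.0514] [3.06 0.09 9.58] [ 0.051 -0.593 -0.027]
0.484 False [0.4898 0.1202 0.0518] [ 4.09 -0.92  9.48] [ 0.052 -0.945  0.004]
0.4825 False [0.4896 0.1202 0.0523] [ 6.75  0.33 10.05] [ 0.01  -1.298 -0.008]
19.5667
```

```bash
python3 - <<'E'
from station import *
import numpy as np
def F(): return np.array(read_contact_force())
y=.1198
R=[np.pi,0,3.1615]
x=.4825
for z in (.047,.0455,.0445):
    movel([x,y,z],rot=R,rate=.03); print(z,np.round(read_tcp_pos(),4),np.round(F(),2),np.round(read_torque(),3))
    if read_tcp_pos()[2]<.0503: break
for x in (.481,.4795,.478,.4765):
    s=movel([x,y,z],rot=R,rate=.03,f_stop=15); print(x,s,np.round(read_tcp_pos(),4),np.round(F(),2),np.round(read_torque(),3),np.round(read_joints(),4))
    if s or read_tcp_pos()[0]<.4876 or F()[0]>14: break
print(np.round(inverse_kinematics([x,y,z],R),4),read_time())
E
```

```text
0.047 [0.4896 0.1202 0.0509] [ 4.81 -0.46 10.6 ] [ 0.008 -1.137  0.009]
0.0455 [0.4897 0.1202 0.0496] [ 5.85  0.41 12.42] [-0.008 -1.044 -0.02 ]
0.481 False [0.4894 0.1202 0.0501] [ 7.28 -0.53 12.07] [-0.062 -1.365  0.021] [ 1.0190e-01  1.9130e-01  2.0286e+00 -9.0000e-04  9.0370e-01 -1.4883e+00]
0.4795 False [0.489  0.1202 0.0506] [ 7.22 -0.37 11.25] [-0.04  -1.611  0.031] [ 1.0220e-01  1.8840e-01  2.0311e+00 -1.2000e-03  9.0150e-01 -1.4880e+00]
0.478 False [0.4881 0.1202 0.0508] [ 7.82  0.12 10.56] [-0.039 -1.922  0.023] [ 1.0240e-01  1.8560e-01  2.0340e+00 -1.2000e-03  9.0010e-01 -1.4877e+00]
0.4765 False [0.4866 0.1203 0.0508] [ 8.46  0.31 10.79] [-0.031 -1.826 -0.011] [ 1.0270e-01  1.8280e-01  2.0373e+00 -1.2000e-03  8.9950e-01 -1.4873e+00]
[ 0.1034  0.1859  2.0465  0.      0.9092 -1.4873] 21.0667
```

```bash
python3 - <<'E'
from station import *
import numpy as np
def F(): return np.array(read_contact_force())
y=.1198
R=[np.pi,0,3.1615]
for x,z in ((.4838,.0455),(.4842,.0480),(.4847,.0495),(.4852,.051),(.486,.0525),(.4865,.054),(.487,.0555)):
    s=movel([x,y,z],rot=R,rate=.03); p=read_tcp_pos(); print(x,z,np.round(p,4),np.round(read_tool_rot(),3),np.round(F(),2),np.round(read_torque(),3))
    if F()[2]<-4: break
print(read_time())
E
```

```text
0.4838 0.0455 [0.488  0.1203 0.0485] [ 3.141  0.008 -3.122] [ 0.85  0.26 13.29] [ 0.127 -0.245 -0.039]
0.4842 0.048 [0.488  0.1203 0.0507] [ 3.141  0.008 -3.122] [ 1.6   0.68 10.88] [ 0.093 -0.371  0.01 ]
0.4847 0.0495 [0.488  0.1202 0.0518] [ 3.141  0.007 -3.122] [2.   1.17 9.43] [ 0.165 -0.354 -0.034]
0.4852 0.051 [0.488  0.1202 0.0529] [ 3.141  0.006 -3.122] [1.45 0.6  8.55] [ 0.135 -0.294  0.008]
0.486 0.0525 [0.4881 0.1202 0.054 ] [ 3.141  0.004 -3.122] [1.27 0.48 7.4 ] [ 0.234 -0.196 -0.02 ]
0.4865 0.054 [0.4882 0.1202 0.0552] [ 3.141  0.004 -3.122] [0.2  1.1  6.73] [ 0.229 -0.222 -0.012]
0.487 0.0555 [0.4882 0.1202 0.0563] [ 3.141e+00  3.000e-03 -3.122e+00] [0.53 1.74 5.33] [ 0.264 -0.162  0.01 ]
22.9583
```

```bash
python3 - <<'E'
from station import *
import numpy as np, cv2
def F(): return np.array(read_contact_force())
y=.1198
R=[np.pi,0,3.1615]
for x,z in ((.4872,.0563),(.4874,.057),(.4874,.0577)):
    s=movel([x,y,z],rot=R,rate=.03); p=read_tcp_pos(); print(x,z,np.round(p,4),np.round(F(),2),np.round(read_torque(),3))
    if F()[2]<0: break
dwell(.25);print(np.round(read_tcp_pos(),4),np.round(read_tool_rot(),3),np.round(F(),2))
f=grab_frame("side"); cv2.imwrite("pics/c_s.png",cv2.convertScaleAbs(cv2.resize(f["img"][110:200,230:310],None,fx=6.5,fy=6.5,interpolation=cv2.INTER_CUBIC),alpha=1.8))
print(read_time())
E
```

```text
0.4872 0.0563 [0.4881 0.1202 0.0566] [2.75 1.28 2.55] [ 0.39  -0.491  0.021]
0.4874 0.057 [0.4881 0.1201 0.0567] [ 3.32  1.27 -1.86] [ 0.514 -0.838 -0.016]
[0.4881 0.1201 0.0567] [ 3.141e+00  2.000e-03 -3.122e+00] [ 4.49  2.71 -1.32]
23.7583
```

View pics/c_s.png

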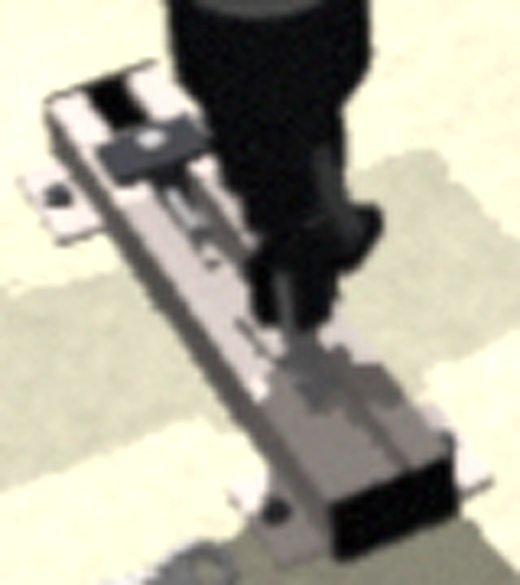

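```bash
cat > sl.py <<'E'
from station import *
import numpy as np
def F(): return np.array(read_contact_force())
R=[np.pi,0,3.1615]
X=lambda y: .4888-.0195*(y-.12)
def st(y,z=.0568,rate=.03,fs=None):
    s=movel([X(y),y,z],rot=R,rate=rate,f_stop=fs); p=np.array(read_tcp_pos()); f=F(); print(round(y,4),s,np.round(p,4),np.round(f,2),np.round(read_tool_rot(),3),round(read_time(),2)); return s,p,f
E
python3 - <<'E'
from sl import *
st(.1198)
for y in (.13,.14,.15): st(y,fs=15)
E
```

```text
0.1198 False [0.4884 0.1201 0.0566] [1.69 3.33 2.4 ] [ 3.141e+00 -1.000e-03 -3.122e+00] 24.01
0.13 False [0.4879 0.1291 0.0566] [-0.35 -5.4   3.99] [-3.140e+00 -2.000e-03 -3.121e+00] 24.5
0.14 False [0.4881 0.1399 0.0566] [ 0.45 -3.88  3.25] [-3.141e+00 -1.000e-03 -3.122e+00] 24.98
0.15 False [0.4881 0.1499 0.0567] [ 0.2  -4.26  2.63] [ 3.142 -0.    -3.122] 25.47
```

```bash
python3 - <<'E'
from sl import *
st(.17,fs=6)
y=.17
base=F()[1]
while y<.235:
    y+=.004
    s,p,f=st(y,rate=.02,fs=6)
    if s or f[1]-base<-4: break
E
```

```text
0.17 False [0.4876 0.1698 0.0566] [ 0.28 -4.19  3.4 ] [-3.141e+00 -1.000e-03 -3.122e+00] 26.28
0.174 False [0.4875 0.1737 0.0566] [ 1.4  -5.39  2.99] [-3.141e+00 -1.000e-03 -3.122e+00] 26.63
0.178 False [0.4875 0.1777 0.0566] [ 0.39 -5.26  4.  ] [-3.141e+00 -1.000e-03 -3.122e+00] 26.98
0.182 False [0.4873 0.1817 0.0567] [ 0.44 -5.1   1.94] [-3.141e+00 -1.000e-03 -3.122e+00] 27.33
0.186 False [0.4872 0.1857 0.0566] [ 0.32 -5.43  3.23] [-3.141e+00 -1.000e-03 -3.122e+00] 27.68
0.19 False [0.4872 0.1897 0.0566] [-0.06 -4.09  1.87] [-3.141e+00 -1.000e-03 -3.122e+00] 28.03
0.194 False [0.4871 0.1937 0.0567] [ 0.14 -5.03  1.9 ] [-3.141e+00 -1.000e-03 -3.122e+00] 28.38
0.198 False [0.487  0.1977 0.0566] [-0.17 -4.67  3.76] [-3.141e+00 -1.000e-03 -3.122e+00] 28.73
0.202 False [0.4869 0.2017 0.0567] [-0.11 -5.74  3.06] [-3.141e+00 -1.000e-03 -3.122e+00] 29.08
0.206 False [0.4868 0.2057 0.0566] [ 0.49 -4.74  2.42] [-3.141e+00 -1.000e-03 -3.122e+00] 29.43
0.21 False [0.4867 0.2097 0.0566] [ 1.06 -5.6   2.56] [-3.141e+00 -1.000e-03 -3.122e+00] 29.78
0.214 False [0.4866 0.2132 0.0567] [-0.07 -7.37  2.84] [-3.140e+00 -1.000e-03 -3.121e+00] 30.13
0.218 True [0.4866 0.2153 0.0566] [-0.5  -1.59  2.1 ] [-3.135e+00 -2.000e-03 -3.119e+00] 30.41
```

```bash
python3 - <<'E'
from sl import *
dwell(.1); print(F())
y=float(read_tcp_pos()[1])
for i in range(12):
    y+=.0012
    s,p,f=st(y,rate=.01); dwell(.1); f=F(); print(f.round(1))
    if f[1]<-16: break
dwell(.35); print(np.round(read_tcp_pos(),4),F().round(2),np.round(read_tool_rot(),3),read_width())
E
```

```text
[-0.40722833 -0.05928112  2.30638231]
0.2164 False [0.4866 0.2153 0.0566] [-0.11 -4.66  3.77] [-3.139e+00 -1.000e-03 -3.121e+00] 30.9
[-0.6 -4.8  3.7]
0.2176 False [0.4866 0.2155 0.0566] [ 0.04 -8.34  4.12] [-3.137e+00 -1.000e-03 -3.121e+00] 31.27
[-0.4 -8.2  4.4]
0.2188 False [0.4866 0.2158 0.0566] [-0.08 -9.61  5.84] [-3.135e+00 -2.000e-03 -3.120e+00] 31.63
[ -0.5 -10.4   4.8]
0.22 False [0.4866 0.216  0.0566] [  0.05 -12.62   6.02] [-3.133e+00 -2.000e-03 -3.119e+00] 32.0
[ -0.2 -13.    5.6]
0.2212 False [0.4866 0.2162 0.0566] [ -0.32 -16.5    7.17] [-3.131e+00 -2.000e-03 -3.119e+00] 32.37
[  0.1 -16.7   7.6]
[0.4866 0.2162 0.0566] [  0.32 -15.56   7.37] [-3.131e+00 -2.000e-03 -3.119e+00] 0.011185694218710083
```

```bash
python3 - <<'E'
from sl import *
import cv2
st(.2219,rate=.01); dwell(.3); print(F().round(1))
for y in (.2195,.218,.2172): 
    s,p,f=st(y,z=.0570,rate=.01); 
    if f[1]>-4: break
gripper_to(.03); print(read_width(),np.round(read_tcp_pos(),4),F().round(2))
dwell(.1)
p=read_tcp_pos()
print(movel([p[0],p[1],.15],rate=.06,f_stop=6),F().round(2),np.round(read_tcp_pos(),4),read_time())
E
```

```text
0.2219 False [0.4866 0.2163 0.0566] [  1.19 -17.1    7.4 ] [-3.130e+00 -2.000e-03 -3.118e+00] 33.07
[  0.2 -17.3   7. ]
0.2195 False [0.4866 0.2159 0.0566] [  0.68 -10.8    4.52] [-3.135e+00 -2.000e-03 -3.120e+00] 33.76
0.218 False [0.4866 0.2156 0.0566] [-0.09 -8.17  3.64] [-3.137e+00 -1.000e-03 -3.121e+00] 34.06
0.2172 False [0.4866 0.2154 0.0566] [ 0.02 -7.05  2.48] [-3.138e+00 -1.000e-03 -3.121e+00] 34.31
0.029902739291234832 [0.4865 0.2176 0.0567] [-0.2  -0.11  0.43]
False [-0.26 -0.72 -0.07] [0.4863 0.2174 0.1495] 36.4333
```

Released and clear. I'll move the arm aside and check.

```bash
python3 - <<'E'
from station import *
from h import *
movel([.4863,.2174,.25],rate=.2)
reach([.35,-.1,.3],[np.pi,0,1.5])
o=[]
for n,(x0,y0,w,h,k) in dict(side=(230,110,80,90,6),top=(145,190,144,60,5.5)).items():
    f=grab_frame(n)
    c=cv2.convertScaleAbs(cv2.resize(f["img"][y0:y0+h,x0:x0+w],None,fx=k,fy=k,interpolation=cv2.INTER_CUBIC),alpha=2)
    for hx in (1,):
        L=np.array([[i*.018,j*.006,.0757+l*.016] for i in(1,-1) for j in (1,-1) for l in (1,-1)])
        q=(proj(f,pose([.4866,.2154,3.1615],L))+.5-[x0,y0])*k
        cv2.polylines(c,[cv2.convexHull(q.round().astype(np.int32))],True,(0,255,0),1)
    cv2.imwrite(f"pics/e_{n}.png",c); cv2.imwrite(f"pics/e_{n}_full.png",f["img"])
    for d in recognise("nut_grip",f)[:1]+recognise("stop",f)[:1]+recognise("ball_stud",f)[:1]+recognise("round_stud",f)[:1]: print(n,round(d["confidence"],2),np.round(np.array(f["R"]).T@(np.array(d["point"])-np.array(f["t"])),4))
print(read_time())
E
```

```text
side 0.62 [0.4714 0.2584 0.0378]
side 0.74 [ 0.4974 -0.2932  0.0333]
side 0.88 [ 0.5116 -0.3667  0.0635]
top 0.58 [0.4905 0.2097 0.0827]
top 0.54 [0.487  0.2609 0.037 ]
top 0.54 [ 0.5062 -0.2799  0.0745]
top 0.54 [ 0.5162 -0.3559  0.0746]
38.9
```

View pics/e_side.png

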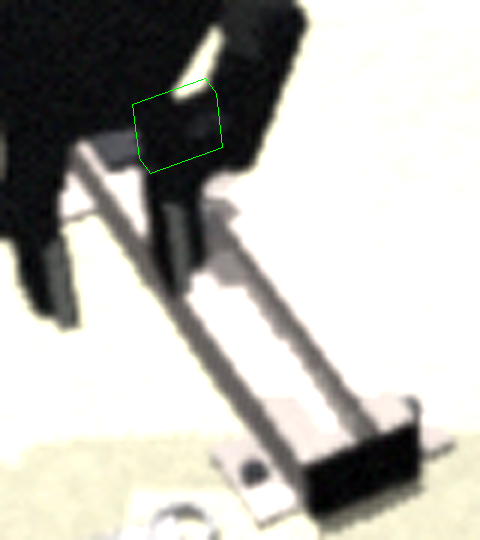

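View pics/e_top.png

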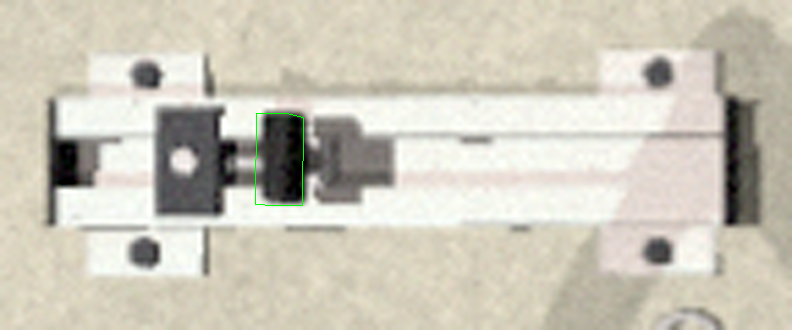

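```bash
python3 - <<'E'
from station import *
from h import *
reach([.2,-.42,.35],[np.pi,0,.5])
n="side";x0,y0,w,h,k=230,110,60,60,9
f=grab_frame(n)
c=cv2.convertScaleAbs(cv2.resize(f["img"][y0:y0+h,x0:x0+w],None,fx=k,fy=k,interpolation=cv2.INTER_CUBIC),alpha=2)
L=np.array([[i*.018,j*.006,.0757+l*.016] for i in(1,-1) for j in (1,-1) for l in (1,-1)])
q=(proj(f,pose([.4866,.2154,3.1615],L))+.5-[x0,y0])*k
d=c.copy();cv2.polylines(d,[cv2.convexHull(q.round().astype(np.int32))],True,(0,255,0),1)
cv2.imwrite(f"pics/e2.png",d)
print(read_time(),read_contact_force())
E
```

```text
40.2917 [-0.56182681 -0.31366745  0.87594478]
```

View pics/e2.png

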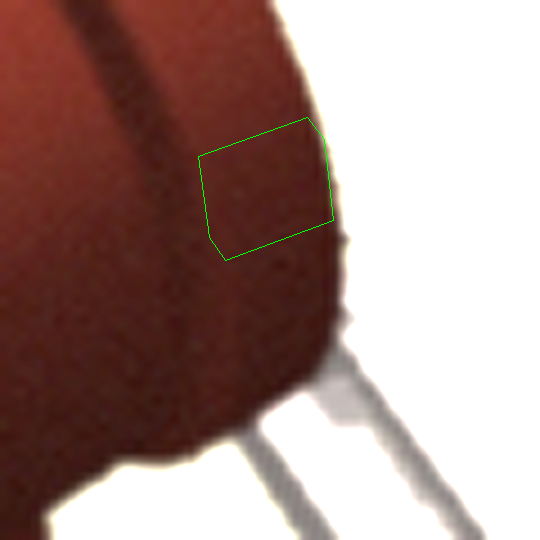

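```bash
python3 - <<'E'
from station import *
from h import *
goto_joints([-1.06,.217,1.3,0,1.3,-.112])
x0,y0,w,h,k=230,110,60,60,9
f=grab_frame("side")
c=cv2.convertScaleAbs(cv2.resize(f["img"][y0:y0+h,x0:x0+w],None,fx=k,fy=k,interpolation=cv2.INTER_CUBIC),alpha=2)
L=np.array([[i*.018,j*.006,.0757+l*.016] for i in(1,-1) for j in (1,-1) for l in (1,-1)])
q=(proj(f,pose([.4866,.2154,3.1615],L))+.5-[x0,y0])*k
cv2.polylines(c,[cv2.convexHull(q.round().astype(np.int32))],True,(0,255,0),1)
cv2.imwrite("pics/e3.png",c); cv2.imwrite("pics/e3f.png",f["img"])
print(read_time(),read_tcp_pos())
E
```

```text
41.525 [ 0.4294867  -0.62411122  0.41833082]
```

View pics/e3.png

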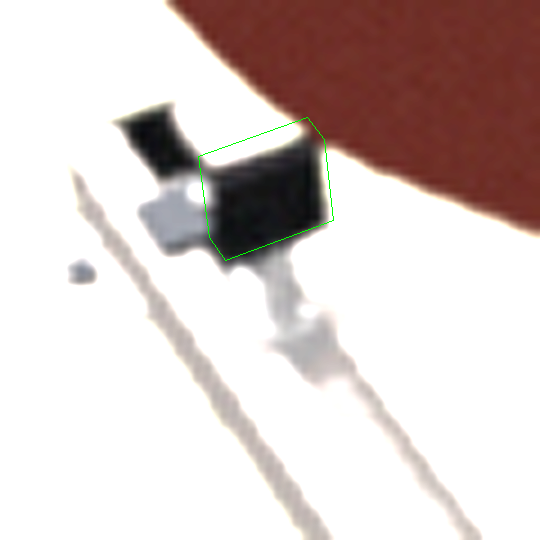

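The side view shows the nut upright and square, with its wing spanning about (253–266, 125–138). That is within a pixel of the pose at which I let go, so the pad is still compressed. I'm handing the job in.

```bash
python3 - <<'E'
from station import *
job_done(); print(read_time())
E
```

```text
the job is handed in; nothing more can be done
the job is handed in; nothing more can be done
```

The nut is caught in the channel and resting against the stop's pad, and I handed the job in at about 41.5 s; no verdict was reported.

- **Fitting:** I took the nut from the rack and lowered it through the slot about 60 mm short of the channel's middle. I pressed it down with about 12 N and turned it a quarter turn. The first rise jammed against the lip rims because the nut sat 2–3 mm off centre; I had pulled up with about 17 N and about 12 N sideways by then. I pressed it down again, shifted it, and the second rise caught at the expected height, with the wing about 42.7 mm above the slot.
- **Pushing:** Sliding took about 5 N of friction. The pad was felt at about y = 0.212, and I pushed to about 17 N at the wrist, so roughly 12 N on the stop. I eased off to 7 N before opening the gripper and moved the arm clear.
- **Last checks:**
  - Both cameras show the nut upright, square and centred, within about 1 pixel (2 mm) of where I let go.
  - That is about 3.5 mm past first contact with the pad and by estimate 47 mm from the clamp's middle. The top view put it about 1 mm further back from the stop.
  - The resting force on the pad (over 0.4 N needed) was inferred from position, not measured.
  - Both studs were found where they started, within about 4 mm.
- **Failed or unclear:** The sideways feel for the slot's centre was unclear. Two side-camera views were blocked by the arm, and the network did not find the nut in the one side picture I gave it after release.

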